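# Re-arm the centrifuge that shows amber

### The job

The mini centrifuge with the amber lamp will not run again until its lid has been opened and shut. Press its lid down and let go so that it springs fully open, then press it down again so that it latches shut. Leave the lids of the two green-lamp centrifuges shut.

Things in the scene. Friction and masses are not known exactly. Their poses are not given: they have to be found in the camera images.
- spin_amber_spot (a point): Centre of the top of the round black press spot (36 mm across, 2 mm proud) on the grey lid of the amber-lamp centrifuge. It moves with the lid; shut, it is 119 mm above the bench. x points along the lid to the hinge (away from the robot, yawed up to 0.3 rad), z out of the lid's top. The lid, 125 x 150 x 12 mm, has its hinge line 85 mm beyond the spot and its near edge 40 mm before it.
- spin_amber_lid (a joint): Lid angle, rad: 0 latched, 0.60 sprung fully open, -0.06 at the stop. Push-push latch: push straight down on the spot to the stop, 5 mm lower (3 to 5 N, more is harmless), let go: a latched lid springs open within 1 s; an open one stays latched. The open lid still spans the place of the shut spot, 60 mm higher: pushing straight down there from 220 mm height shuts it, the tip sliding on the lid.
- spin_green1_lid (a joint): Lid angle of one green-lamp centrifuge, latched (0) at the start, same latch. All three centrifuges are alike but for the lamp: white and grey boxes fixed to the bench, 200 mm front to back, 160 mm wide, rim 105 mm high. The lamp is a bar 90 x 22 mm on the front deck, on the robot's side, 8 mm above the rim, 65 mm before the press spot.
- spin_green2_lid (a joint): Lid angle of the other green-lamp centrifuge, latched (0) at the start, same latch, growing as it opens.

How it is judged:
By the outcome, as a careful person would: the job done as asked, in the order asked, and still so for the second after the job is handed in, with the robot touching nothing.
It also fails if it takes over 37 s, if anything falls off the work surface, if the arm or the gripper's body presses on something with over 40 N, if the wrist force passes 120 N, or if a joint passes its speed limit or range.

### The arm

A 6-joint arm with a two-finger parallel gripper is mounted at the origin on the work surface. World frame = base frame: x ahead of the robot, y to its left, z up, the work surface at z = 0. Lengths are in mm, angles in rad, forces in N, time in s.
With the tool pointing down it reaches from about 300 to 850 mm from the base axis. Payload 5.4 kg.
Tool frame: the origin (TCP) lies at the very end of the fingers, on their centre line; the grasp point (between the pads) lies 19 mm behind it (pinch_z is the distance from the TCP to the grasp point, in mm); z points along the fingers, y is the line along which they close (so a half turn about z gives the same grasp; the last joint's range is limited). The gripper opens to 85 mm and grips with 20 to 120 N. Pads are 22 mm wide; open, the fingers measure 114 mm over their backs; the gripper's body (76 mm by 85 mm) begins 54 mm behind the grasp point. The pads swing forward as they close: fully open they stand 13 mm farther back than shut.
Start: joints at [1.07, 0.158, 1.597, -0, 1.386, -0.21], TCP at [164.873, 550.838, 231.299] pointing down, gripper open.
Joint ranges: [-2.91, 2.91], [-0.94, 2.29], [0.18, 2.7], [-1.29, 4.43], [0.17, 2.64], [-3, 3]. Speed limits (rad/s): [2.57, 2.57, 3.14, 3.14, 3.14, 3.14].

### API

Orientations are given as a rotation vector (axis times angle).
In Python, from cell import * gives the robot as it stands.
- The arm moves only by the shell command python3 -m inch 'ROWS' [FORCE]. ROWS is JSON, a list of rows, each an object of numbers: "tx", "ty", "tz": the shift along the tool's x, y, z in mm; "ax", "ay", "az": the turn, a rotation vector about the tool's x, y, z in rad; "jaw": the closure in counts, from 0 (fully open) to 255 (shut). In form: [{"tx": .., "ty": .., "tz": .., "ax": .., "ay": .., "az": .., "jaw": ..}, ...]. A call has 1 to 10 rows; each row shifts and turns the commanded pose from where the row before left it, along the tool's axes as they then stand; what a row does not reach is not made up. A row lasts 1/8 s, in which the tool goes at most 62.5 mm and 10.7 degrees, less where a joint would pass 70% of its speed; a pose out of reach is approached as far as the arm can. A call with a gripper value outside its range is refused whole. The fingers move at their own pace and stop on an object; FORCE is the grip in N (left out, the last holds). Time passes only in rows, so rows that do not move let the fingers close. It gives the time, the measured TCP pose, the force, the opening and the grip force at its end, in the units of the state.
- sense(): the state, without advancing time (a new reading comes with each control period).
- capture(name): name is "side" or "top" or "wrist"; returns the picture (420x560x3 uint8, red, green, blue); there is no depth.
- get_calibration(name): a dict with "fx", "fy", "cx", "cy" (pixels), "pose" (4x4, takes a point from camera to world coordinates). Camera axes: x right, y down, z forward; pixel columns grow to the right and rows downward; lengths in mm; the calibration is good to about 2 mm. A picture is of the moment at which its call begins: read the wrist's pose just before it. get_calibration takes no time and is no camera call; for the wrist camera it gives the pose at the moment of the call.
- hand_in(): hands the job in; it is judged then, once.
The state is a dict: "time": time; "joint_positions": joint angles; "dq": joint speeds; "joint_efforts": joint torques, N m; "tool_pos": TCP position; "tool_rot": TCP orientation; "wrist_force": force on the tool from outside, world axes, zero at the start; "torque": the same for the moment, N m; "gripper_width": finger opening in mm; "grip_force": force on a finger pad.
Only numpy, scipy, OpenCV 4.12 (cv2) and the standard library are available. Lean on these libraries where they do the work, as an engineer would, in place of code of your own. Each camera call takes 0.05 s, during which the arm holds its last target. There are 200 camera calls.

## Working session

There is one attempt and no reset: what is moved stays moved. The work goes in short steps, Python scripts to look and compute and a shell command to move; the robot and the scene stay as the last step left them, time stands still between calls to the robot, and variables do not carry over. Pictures are saved under pics/ and viewed, at most 10 in all, crops included, and the job is handed in when it is done.

```bash
mkdir -p pics
python3 - <<'E'
from cell import *
import cv2
s=sense();print(s['tool_pos'],s['tool_rot'],s['time'])
for n in('top','side'):
    cv2.imwrite(f'pics/{n}0.png',capture(n)[:,:,::-1]);c=get_calibration(n);print(n,c)
E
```

```text
[164.59137479 550.32331124 230.31425266] [-4.55075963e-01 -3.10779969e+00  2.75137582e-03] 0.0
top {'fx': 386.0939561152764, 'fy': 386.0939561152764, 'cx': 279.0735377619262, 'cy': 211.52623177712675, 'pose': array([[-6.49308971e-02, -9.74947099e-01,  2.12748991e-01,
         3.88957027e+02],
       [-9.97889738e-01,  6.33909674e-02, -1.40589909e-02,
         9.02069993e+00],
       [ 2.20408061e-04, -2.13212898e-01, -9.77005738e-01,
         1.13646797e+03],
       [ 0.00000000e+00,  0.00000000e+00,  0.00000000e+00,
         1.00000000e+00]])}
side {'fx': 436.2812165162406, 'fy': 436.2812165162406, 'cx': 277.63325605146446, 'cy': 208.86242342890694, 'pose': array([[ 8.51713519e-01, -3.17247963e-01,  4.17058522e-01,
         7.56678370e+01],
       [-5.23667391e-01, -5.43994705e-01,  6.55623539e-01,
        -7.77216442e+02],
       [ 1.88823951e-02, -7.76803380e-01, -6.29460058e-01,
         9.22817195e+02],
       [ 0.00000000e+00,  0.00000000e+00,  0.00000000e+00,
         1.00000000e+00]])}
```

View pics/top0.png

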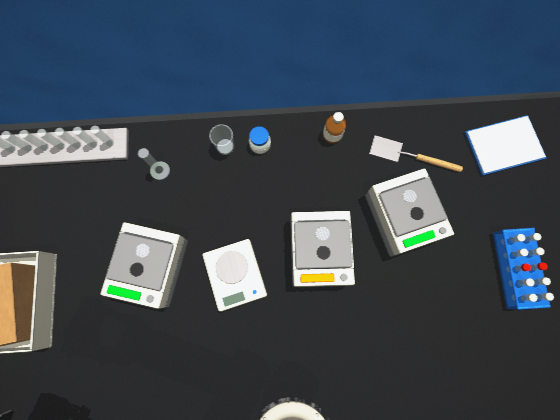

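The top view shows the amber lamp on the middle centrifuge at about (318,278), with its black spot at about (323,253). The green ones are at left (124,293) and right (419,239).

```bash
cat > h.py <<'E'
from cell import *
import cv2, numpy as np
def ray(n,uv,z,c=None):
    c=c or get_calibration(n);P=c['pose']
    d=P[:3,:3]@[(uv[0]-c['cx'])/c['fx'],(uv[1]-c['cy'])/c['fy'],1]
    return P[:3,3]+d*(z-P[2,3])/d[2]
def blobs(m,amin):
    k,l,s,c=cv2.connectedComponentsWithStats(m.astype('uint8'))
    return [(c[i],s[i]) for i in range(1,k) if s[i][4]>=amin]
E
python3 - <<'E'
from h import *
for n in('top','side'):
    im=cv2.imread(f'pics/{n}0.png');hsv=cv2.cvtColor(im,cv2.COLOR_BGR2HSV)
    am=(abs(hsv[...,0].astype(int)-21)<7)&(hsv[...,1]>200)&(hsv[...,2]>180)
    for c,s in blobs(am,60): print(n,'amber',c,s,ray(n,c,113))
    for c,s in blobs(hsv[...,2]<70,60):
        if s[4]<900: print(n,'dark',c,s,ray(n,c,119))
E
```

```text
top amber [317.  277.5] [301 274  33   8 262] [429.12829608 -93.23446058 113.        ]
top dark [ 49.433281   126.25745683] [  0 120 102  15 637] [899.50807941 627.63519607 119.        ]
top dark [416.50442478 213.23893805] [411 208  12  12 113] [ 581.77232081 -374.89810778  119.        ]
top dark [136.375      269.11666667] [131 263  12  13 120] [481.05582195 376.32916486 119.        ]
side dark [62.67692308 40.53333333] [ 54  23  15  30 195] [ 359.7371151  1886.41022421  119.        ]
side dark [274.09677419 259.88172043] [268 256  13   9  93] [ 491.88921453 -111.97110422  119.        ]
side dark [368.20714286 317.5       ] [361 312  15  12 140] [ 581.02179753 -373.38056833  119.        ]
```

View pics/side0.png

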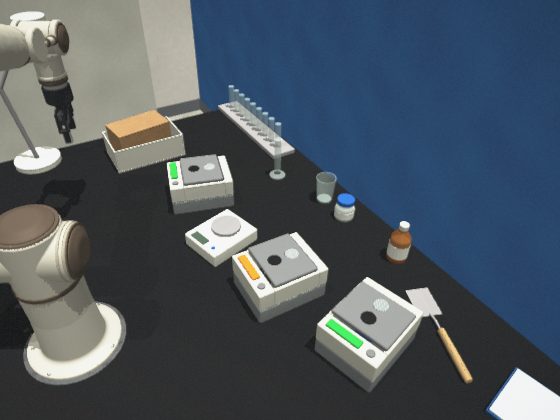

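Run:
```python
from h import *
from scipy.spatial.transform import Rotation as R
im=cv2.imread('pics/top0.png');v=im.max(2)
m=np.zeros_like(v);m[244:264,312:334]=v[244:264,312:334]<75
b=blobs(m,30)
for c,s in b: print(c,s,ray('top',c,119))
s=sense();M=R.from_rotvec(s['tool_rot']).as_matrix();print(M.round(3))
print(M.T@(np.array([491,-112,231])-s['tool_pos']))
```

```text
[322.92857143 249.80952381] [317 247  12   7  42] [ 499.7664241  -114.44707535  119.        ]
[[-0.958  0.287 -0.001]
 [ 0.287  0.958 -0.002]
 [ 0.    -0.002 -1.   ]]
[-5.02612666e+02 -5.40944054e+02  1.31294317e-01]
```

The side ray gives the spot at (492,-112), and the top view agrees. The lamp is 66 mm away against the stated 65 mm.

```bash
python3 -m inch '[{"tx":-42,"ty":-45,"jaw":255},{"tx":-42,"ty":-45,"jaw":255},{"tx":-42,"ty":-45,"jaw":255},{"tx":-42,"ty":-45,"jaw":255},{"tx":-42,"ty":-45,"jaw":255},{"tx":-42,"ty":-45,"jaw":255},{"tx":-42,"ty":-45,"jaw":255},{"tx":-42,"ty":-45,"jaw":255},{"tx":-42,"ty":-45,"jaw":255},{"tx":-42,"ty":-45,"jaw":255}]'
python3 - <<'E'
from h import *
from scipy.spatial.transform import Rotation as R
s=sense();M=R.from_rotvec(s['tool_rot']).as_matrix()
print(M.T@(np.array([491,-112,231])-s['tool_pos']),s['gripper_width'])
E
```

```text
[-5.02612666e+02 -5.40944054e+02  1.31294317e-01] 85.57783813402338validation failed for argument at $[0]...
```

```bash
python3 -m inch '[{"tx":-42,"ty":-45,"tz":0,"ax":0,"ay":0,"az":0,"jaw":255},{"tx":-42,"ty":-45,"tz":0,"ax":0,"ay":0,"az":0,"jaw":255},{"tx":-42,"ty":-45,"tz":0,"ax":0,"ay":0,"az":0,"jaw":255},{"tx":-42,"ty":-45,"tz":0,"ax":0,"ay":0,"az":0,"jaw":255},{"tx":-42,"ty":-45,"tz":0,"ax":0,"ay":0,"az":0,"jaw":255},{"tx":-42,"ty":-45,"tz":0,"ax":0,"ay":0,"az":0,"jaw":255},{"tx":-42,"ty":-45,"tz":0,"ax":0,"ay":0,"az":0,"jaw":255},{"tx":-42,"ty":-45,"tz":0,"ax":0,"ay":0,"az":0,"jaw":255},{"tx":-42,"ty":-45,"tz":0,"ax":0,"ay":0,"az":0,"jaw":255},{"tx":-42,"ty":-45,"tz":0,"ax":0,"ay":0,"az":0,"jaw":255}]'
python3 - <<'E'
from h import *
from scipy.spatial.transform import Rotation as R
s=sense();M=R.from_rotvec(s['tool_rot']).as_matrix()
print(M.T@(np.array([491,-112,231])-s['tool_pos']),s['gripper_width'])
E
```

```text
time: 1.35
tool_pos: [438.6, -2.7, 231.1]
tool_rot: [0.456, 3.108, 0.001]
wrist_force: [0.6, 0.9, 0.4]
gripper_width: -0.5
grip_force: 0.0
[-81.60624062 -89.6771119    0.11334103] -0.4573870944679561
```

```bash
python3 -m inch '[{"tx":-42,"ty":-45,"tz":0,"ax":0,"ay":0,"az":0,"jaw":255},{"tx":-40,"ty":-45,"tz":0,"ax":0,"ay":0,"az":0,"jaw":255},{"tx":0,"ty":0,"tz":40,"ax":0,"ay":0,"az":0,"jaw":255},{"tx":0,"ty":0,"tz":40,"ax":0,"ay":0,"az":0,"jaw":255},{"tx":0,"ty":0,"tz":0,"ax":0,"ay":0,"az":0,"jaw":255},{"tx":0,"ty":0,"tz":0,"ax":0,"ay":0,"az":0,"jaw":255}]'
python3 - <<'E'
from h import *
s=sense();print(s['time'],s['tool_pos'],s['wrist_force'])
a=capture('side');b=capture('wrist')
o=np.hstack([cv2.resize(a[180:340,180:340],(450,450)),cv2.resize(b,(350,450))])[:,:,::-1]
cv2.imwrite('pics/a1.png',o)
E
```

```text
time: 2.1
tool_pos: [491.7, -110.6, 152.7]
tool_rot: [0.455, 3.107, -0.001]
wrist_force: [0.2, -0.2, -0.1]
gripper_width: -0.2
grip_force: 0.0
2.1 [ 491.68512458 -110.6403334   152.71656577] [ 0.22868679 -0.21356837 -0.06243096]
```

View pics/a1.png

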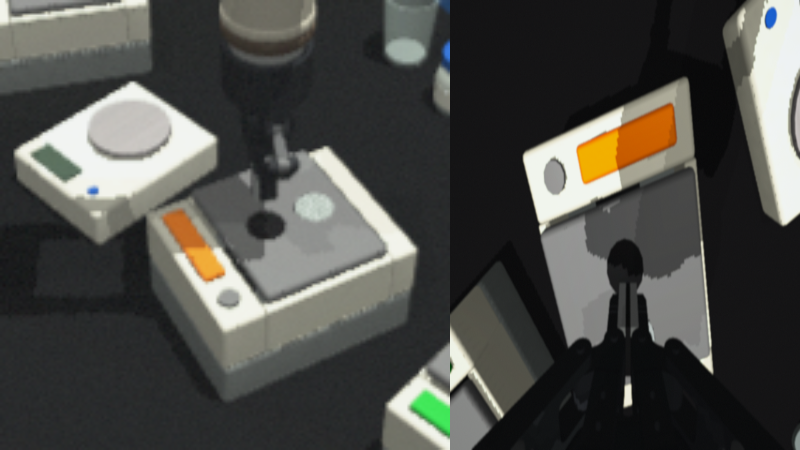

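Both views show the shut tip right above the black spot, with the lid still shut. Pressing next.

```bash
python3 -m inch '[{"tx":0,"ty":0,"tz":20,"ax":0,"ay":0,"az":0,"jaw":255},{"tx":0,"ty":0,"tz":12,"ax":0,"ay":0,"az":0,"jaw":255},{"tx":0,"ty":0,"tz":4,"ax":0,"ay":0,"az":0,"jaw":255},{"tx":0,"ty":0,"tz":3,"ax":0,"ay":0,"az":0,"jaw":255},{"tx":0,"ty":0,"tz":2,"ax":0,"ay":0,"az":0,"jaw":255},{"tx":0,"ty":0,"tz":0,"ax":0,"ay":0,"az":0,"jaw":255}]'
```

```text
time: 2.95
tool_pos: [491.1, -110.6, 114.4]
tool_rot: [-0.454, -3.108, 0.001]
wrist_force: [-14.9, 4.6, 27.3]
gripper_width: 0.2
grip_force: 14.1
```

```bash
python3 -m inch '[{"tx":0,"ty":0,"tz":-60,"ax":0,"ay":0,"az":0,"jaw":255},{"tx":0,"ty":0,"tz":-60,"ax":0,"ay":0,"az":0,"jaw":255},{"tx":0,"ty":0,"tz":0,"ax":0,"ay":0,"az":0,"jaw":255},{"tx":0,"ty":0,"tz":0,"ax":0,"ay":0,"az":0,"jaw":255},{"tx":0,"ty":0,"tz":0,"ax":0,"ay":0,"az":0,"jaw":255},{"tx":0,"ty":0,"tz":0,"ax":0,"ay":0,"az":0,"jaw":255},{"tx":0,"ty":0,"tz":0,"ax":0,"ay":0,"az":0,"jaw":255},{"tx":0,"ty":0,"tz":0,"ax":0,"ay":0,"az":0,"jaw":255},{"tx":0,"ty":0,"tz":0,"ax":0,"ay":0,"az":0,"jaw":255},{"tx":0,"ty":0,"tz":0,"ax":0,"ay":0,"az":0,"jaw":255}]'
python3 - <<'E'
from h import *
a=capture('side');b=capture('wrist')
o=np.hstack([cv2.resize(a[180:340,180:340],(450,450)),cv2.resize(b,(350,450))])[:,:,::-1]
cv2.imwrite('pics/a2.png',o)
E
```

```text
time: 4.2
tool_pos: [491.0, -110.4, 230.3]
tool_rot: [0.455, 3.108, -0.0]
wrist_force: [-0.1, -0.3, -0.5]
gripper_width: -0.2
grip_force: 0.0
```

View pics/a2.png

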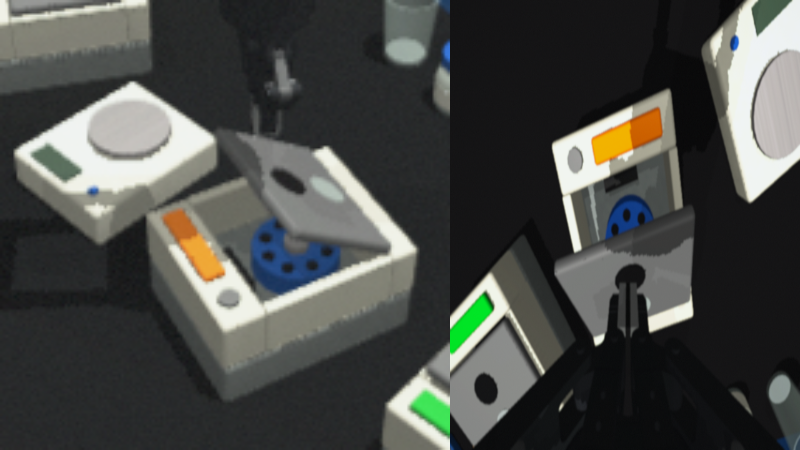

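The lid is up, with the spot at side pixel ~(283,244). I'll check that against 0.60 rad and then push.

```bash
python3 -c "
from h import *
print(ray('side',(283.1,244),167),'expect ~505,-115')"
```

```text
[ 515.07312223 -115.94618612  167.        ] expect ~505,-115
```

```bash
python3 -m inch '[{"tx":0,"ty":0,"tz":20,"ax":0,"ay":0,"az":0,"jaw":255},{"tx":0,"ty":0,"tz":20,"ax":0,"ay":0,"az":0,"jaw":255},{"tx":0,"ty":0,"tz":16,"ax":0,"ay":0,"az":0,"jaw":255},{"tx":0,"ty":0,"tz":16,"ax":0,"ay":0,"az":0,"jaw":255},{"tx":0,"ty":0,"tz":16,"ax":0,"ay":0,"az":0,"jaw":255},{"tx":0,"ty":0,"tz":16,"ax":0,"ay":0,"az":0,"jaw":255},{"tx":0,"ty":0,"tz":7,"ax":0,"ay":0,"az":0,"jaw":255},{"tx":0,"ty":0,"tz":5,"ax":0,"ay":0,"az":0,"jaw":255},{"tx":0,"ty":0,"tz":3,"ax":0,"ay":0,"az":0,"jaw":255},{"tx":0,"ty":0,"tz":0,"ax":0,"ay":0,"az":0,"jaw":255}]'
```

```text
time: 5.55
tool_pos: [490.6, -110.3, 114.4]
tool_rot: [-0.454, -3.106, 0.0]
wrist_force: [-15.0, 4.0, 26.7]
gripper_width: -0.3
grip_force: 13.6
```

At 0.60 rad, the spot's height above the hinge accounts for the ~10 mm difference, so the lid was fully open. The stop is reached again, so I'll let go.

```bash
python3 -m inch '[{"tx":0,"ty":0,"tz":-20,"ax":0,"ay":0,"az":0,"jaw":255},{"tx":0,"ty":0,"tz":-50,"ax":0,"ay":0,"az":0,"jaw":255},{"tx":0,"ty":0,"tz":-50,"ax":0,"ay":0,"az":0,"jaw":255},{"tx":0,"ty":0,"tz":0,"ax":0,"ay":0,"az":0,"jaw":255},{"tx":0,"ty":0,"tz":0,"ax":0,"ay":0,"az":0,"jaw":255},{"tx":0,"ty":0,"tz":0,"ax":0,"ay":0,"az":0,"jaw":255},{"tx":0,"ty":0,"tz":0,"ax":0,"ay":0,"az":0,"jaw":255},{"tx":0,"ty":0,"tz":0,"ax":0,"ay":0,"az":0,"jaw":255},{"tx":0,"ty":0,"tz":0,"ax":0,"ay":0,"az":0,"jaw":255},{"tx":0,"ty":0,"tz":0,"ax":0,"ay":0,"az":0,"jaw":255}]'
python3 - <<'E'
from h import *
cv2.imwrite('pics/a3.png',capture('side')[:,:,::-1])
E
```

```text
time: 6.8
tool_pos: [491.0, -110.4, 231.3]
tool_rot: [-0.455, -3.108, -0.0]
wrist_force: [0.1, 0.2, 0.4]
gripper_width: -0.3
grip_force: 0.0
```

View pics/a3.png

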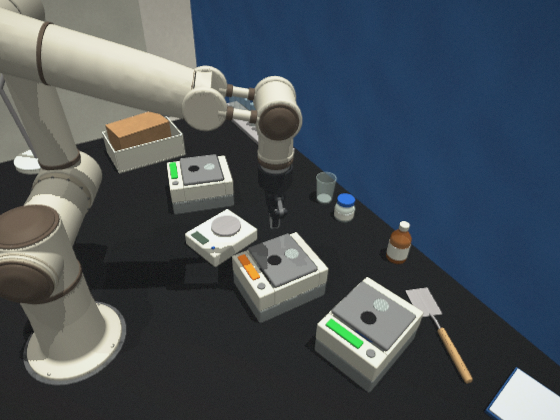

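The amber lid is shut again, with its spot back at (274,260). Both green lids are shut and the arm is clear.

```bash
python3 -c "
from cell import *
print(hand_in())"
```

```text
the job is handed in; nothing more can be done
None
```

I pressed the amber-lamp centrifuge's lid, it sprang fully open, and a second press latched it shut; both green lids stayed shut, and I handed the job in at about 7 s of the 37 s allowed.

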